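# Lock the wheel's drive cover with its quarter-turn stud

## Robot

A 6-joint arm with a two-finger parallel gripper is mounted at the origin on the work surface. World frame = base frame: x ahead of the robot, y to its left, z up, the work surface at z = 0. Lengths are in m, angles in degrees, forces in N, time in s.
With the tool pointing down it reaches from about 0.25 to 0.725 m from the base axis. Payload 9.7 kg.
Tool frame: the origin (TCP) lies midway between the tips of the shut fingers; the grasp point (between the pads) lies bot.grasp_offset behind it (bot.grasp_offset is the distance from the TCP to the grasp point, in m); x points along the fingers, y is the direction in which the jaws open and shut, and the axes are right-handed (so a half turn about x gives the same grasp; the last joint's range is limited). The gripper opens to 85 mm and grips with 20 to 120 N. Pads are 22 mm wide; open, the fingers measure 114 mm over their backs; the gripper's body (76 mm by 85 mm) begins 54 mm behind the grasp point. The pads swing forward as they close: fully open they stand 13 mm farther back than shut.
Start: joints at [64.744, 4.979, 10.078, 95.1, 0, 90], TCP at [0.235, 0.497, 0.231] pointing down, gripper open.
Joint ranges: [-179.16, 179.16], [-48.56, 103.87], [-65.8, 70.77], [-126.05, 130.52], [-82.76, 87.17], [-180, 180]. Speed limits (degrees/s): [127.2, 127.2, 147.25, 180, 180, 180].

## Interface

Orientations are given as [roll, pitch, yaw] about the fixed x, y, z axes, in that order (R = Rz(yaw) Ry(pitch) Rx(roll)).
In Python, from workcell import status, camera, bot gives the robot as it stands.
- The arm moves only by the shell command python3 -m jog 'ROWS' [OPENING] [FORCE]. ROWS is text: rows parted by semicolons, each of 4 numbers parted by spaces: the shift along the tool's x, y, z in mm, then the turn about the tool's x in degrees. A call has exactly 8 rows; each row is the pose to reach, as a shift and turn from the pose commanded when the call began, along the tool's axes at that moment; what a row does not reach only later rows make up. A row lasts 1/8 s, in which the tool goes at most 62.5 mm and 10.7 degrees, less where a joint would pass 70% of its speed; a pose out of reach is approached as far as the arm can. A call with a gripper value outside its range is refused whole. OPENING is the opening, from 0 (shut) to 1 (fully open), set as the call begins (- or left out, the last holds). The fingers move at their own pace and stop on an object; FORCE is the grip in N (left out, the last holds). Time passes only in rows, so rows that repeat a pose let the fingers close, or fill a call up. It gives the time, the measured TCP pose, the force and the opening at its end, in the units of the state.
- status.get_obs(): the state, without advancing time (a new reading comes with each control period).
- camera(name): name is "side" or "top"; returns a dict with "color" (384x512x3 uint8, red, green, blue), "vfov" (degrees; the focal length in pixels is half the picture's height over the tangent of half this angle, whatever the lens; pixels are square), "cx", "cy" (the principal point, pixels), "rvec" (rotation vector, rad) and "tvec" (3), from world to camera coordinates, as OpenCV has them. Camera axes: x right, y down, z forward; pixel columns grow to the right and rows downward; lengths in m; the calibration is good to about 2 mm. A picture is of the moment at which its call begins. There is no depth.
- bot.job_done(): hands the job in, once; it reports no verdict.
The state is a dict: "time": time; "q": joint angles; "qd": joint speeds; "joint_efforts": joint torques, N m; "ee_pos": TCP position; "tcp_rot": TCP orientation; "wrist_force": force on the tool from outside, world axes, zero at the start; "torque": the same for the moment, N m; "opening": finger opening in m.
Only numpy, scipy, OpenCV 4.12 (cv2) and the standard library are available. Lean on these libraries where they do the work, as an engineer would, in place of code of your own. Each camera call takes 0.05 s, during which the arm holds its last target. There are 200 camera calls.

## Task

Take the winged quarter-turn stud out of its wooden rest and put its foot down through the slot of the spring-loaded receptacle in the lid of the grey drive housing; the receptacle floats a few millimetres, so feel for the slot rather than forcing it. Press the stud down against its spring, turn it a quarter turn clockwise (seen from above) until its cross bar catches under the plate, and let go so that it stays locked, upright, with its wing across the slot. Never push or pry the stud against the housing with more than 40 N, and leave the pots and tools around where they are.

Things in the scene. Friction and masses are not known exactly. Their poses are not given: they have to be found in the camera images.
- stud_wing (a point): Centre of the wing (grip) of the loose steel stud, 63 to 126 g, upright in the rest. x along the wing, y across it, z up the stud; half a turn about z looks the same. Wing 34 (x) x 12 (y) x 30 mm, from 15 above to 15 below this point. Below it: flange of 30 mm diameter, -15 to -19 mm; shank of 10 mm diameter, -19 to -30.
- stud_foot (a point): Tip of the stud's nose, its lowest point, 46 mm under the wing's centre. Axes as the wing's. The nose is a round pin of 5 mm diameter, 8 mm long; above it, 8 to 16 mm over the tip, is the cross bar, 31 (x, same way as the wing) x 11 (y) x 8 mm; flange's underside 27 mm over the tip.
- rest: Wooden rest block, fixed, 80 (x) x 56 (y) x 36 mm tall, origin at the centre of its underside. A 35 x 15 mm slot (long along x), 31 mm deep, opens in its top; the stud's foot hangs in it with the flange lying on the block's top, so the stud is drawn straight up.
- housing: Grey drive housing, fixed, 180 (x) x 150 (y) x 85 mm tall, origin at the centre of its underside, z up; flat aluminium lid, top at 85 mm, with a 74 (x) x 68 (y) mm opening at its centre. When the stud is locked, the wing's centre is 109.5 mm above this origin; pressed to the stop 104; unturned and let go it stands at about 114 and lifts out.
- cover_opening (a point): Centre of the lid's opening, at the lid's top. Axes as the housing's. In it, top flush, lies the receptacle: steel plate 58 mm square, 8 mm thick, with a through slot 33 (x) x 13 (y) mm at its middle. The plate sits up to 7 mm off this point in housing x and 3.5 mm in y, new each time; its slot stays parallel to housing x; it holds against 100 N sideways.
- spring (a point): Top of the spring plunger (18 mm wide, in the receptacle under the slot), 17 mm below the lid's top, drawn at the opening's centre; axes as the housing's. It pushes up on the nose with 3 N, growing 0.7 N per mm. To be free to turn, the nose tip must be 24 mm or more below the plate's top (8 N); the flange meets the plate at 27 mm: hard stop.
- catch (a point): Underside of the receptacle plate, 8 mm below the lid's top, drawn at the opening's centre; axes as the housing's. Across the slot (along y) it has a notch 16 mm wide, 2.5 mm deep, where the spring lifts the turned bar and holds it if within 9 degrees of square. Blocks below let the bar turn only clockwise seen from above and stop it 9 degrees past square.
- cup_a: Bystander to be left alone: bisque cup, 72 mm wide, 95 mm tall. Origin at the centre of its underside.
- cup_b: Bystander to be left alone: bisque cup, 72 mm wide, 90 mm tall. Origin at the centre of its underside.
- glaze_jar: Bystander to be left alone: glass jar, 70 mm wide, 100 mm tall. Origin at the centre of its underside.
- trim_tool: Bystander to be left alone: long-handled wooden brush lying down. Origin at the centre of its underside.
- rib: Bystander to be left alone: wooden throwing rib, 95 x 45 x 8 mm, lying flat. Origin at the centre of its underside.
- weight: Bystander to be left alone: steel disc weight, 56 mm wide, 30 mm tall. Origin at the centre of its underside.
Mind the look-alikes: they are no part of the job. There is more than one size of the part that bears stud_wing; the job needs the larger.

How it is judged:
By the outcome, as a careful person would: the job done as asked, in the order asked, and still so for the second after the job is handed in, with the robot touching nothing.
It also fails if it takes over 67 s, if anything falls off the work surface, if the arm or the gripper's body presses on something with over 40 N, if the wrist force passes 120 N, or if a joint passes its speed limit or range.

## Working session

There is one attempt and no reset: what is moved stays moved. The work goes in short steps, Python scripts to look and compute and a shell command to move; the robot and the scene stay as the last step left them, time stands still between calls to the robot, and variables do not carry over. Pictures are saved under pics/ and viewed, about 8 in all and at most 12, crops included, and the job is handed in when it is done.

```bash
mkdir -p pics; ls; python3 - <<'E'
from workcell import status,camera,bot
import cv2
print(status.get_obs(),bot.grasp_offset)
for n in("top","side"):
    c=camera(n);cv2.imwrite(f"pics/{n}0.png",c["color"][...,::-1])
    print(n,{k:v for k,v in c.items() if k!="color"})
E
```

```text
pics
{'time': 0.0, 'q': array([6.47438794e+01, 5.01235566e+00, 1.00342481e+01, 9.50995767e+01,
       7.42276039e-04, 9.00003087e+01]), 'qd': array([-0.04177216, -0.07940251, -0.02685945, -0.18515836, -0.07277532,
        0.01885966]), 'joint_efforts': array([-2.50961712e-03, -5.20386457e+01,  4.64811730e+01,  1.58978859e-02,
       -3.64641471e-05, -3.90154938e-06]), 'ee_pos': array([0.23456479, 0.4972195 , 0.23056918]), 'tcp_rot': array([ -90.5471376 ,   89.92231218, -115.8035674 ]), 'wrist_force': array([1.14654583, 0.08656583, 0.50106318]), 'torque': array([0.02692749, 0.04812493, 0.03206019]), 'opening': 0.08595672726751598} 0.0187
top {'vfov': 53.389826027928656, 'cx': 257.00127461935546, 'cy': 196.8222059573515, 'rvec': array([ 2.16110347, -2.16486719,  0.0956066 ]), 'tvec': array([0.02657947, 0.55729897, 1.42303817])}
side {'vfov': 54.883634450849726, 'cx': 256.34768285893864, 'cy': 191.02842306057607, 'rvec': array([ 2.23447998, -0.70598123,  0.32169124]), 'tvec': array([-0.42824317,  0.28311742,  0.85211939])}
```

View pics/top0.png

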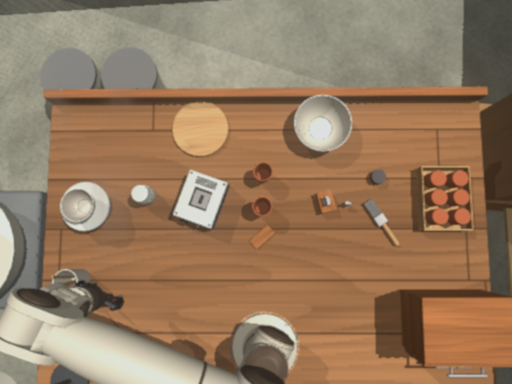

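View pics/side0.png

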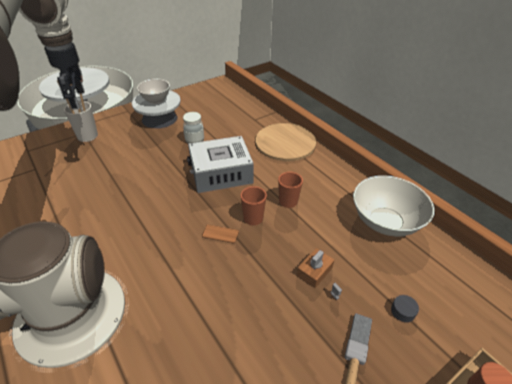

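The top view shows the housing at about (201,200), the rest with the stud at (327,202), and a smaller stud at (346,204). In the side view the rest is at (317,265) and the housing at (221,163). I'll crop and enlarge these.

```bash
python3 - <<'E'
import cv2,numpy as np
t=cv2.imread("pics/top0.png");s=cv2.imread("pics/side0.png")
def cr(i,x,y,w,h,W=400,H=300): return cv2.resize(i[y:y+h,x:x+w],(W,H),interpolation=cv2.INTER_CUBIC)
cv2.imwrite("pics/c1.png",np.vstack([np.hstack([cr(t,305,180,60,45),cr(t,160,165,80,60)]),np.hstack([cr(s,285,240,80,60),cr(s,180,130,80,60)])]))
E
```

```text
(no output)
```

View pics/c1.png

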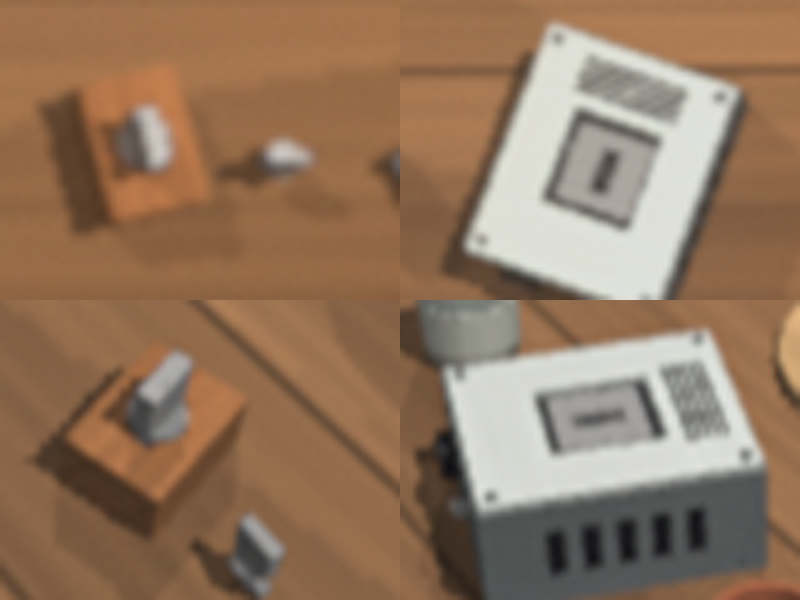

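```bash
cat > h.py <<'E'
import numpy as np,cv2
CAL={"top":(53.389826027928656,257.00127461935546,196.8222059573515,[2.16110347,-2.16486719,.0956066],[.02657947,.55729897,1.42303817]),
"side":(54.883634450849726,256.34768285893864,191.02842306057607,[2.23447998,-.70598123,.32169124],[-.42824317,.28311742,.85211939])}
def cam(n):
    v,cx,cy,r,t=CAL[n];f=192/np.tan(np.radians(v/2))
    return np.array([[f,0,cx],[0,f,cy],[0,0,1]]),np.array(r),np.array(t)
def ray(n,p):
    K,r,t=cam(n);R=cv2.Rodrigues(r)[0]
    return -R.T@t,R.T@np.linalg.inv(K)@np.array([p[0],p[1],1.])
def onz(n,p,z):
    o,d=ray(n,p);return o+d*(z-o[2])/d[2]
def proj(n,X):
    K,r,t=cam(n);return cv2.projectPoints(np.array(X,float).reshape(-1,3),r,t,K,None)[0][:,0]
def mid(n1,p1,n2,p2):
    a,d=ray(n1,p1);b,e=ray(n2,p2);s=np.linalg.lstsq(np.c_[d,-e],b-a,rcond=None)[0]
    return (a+d*s[0]+b+e*s[1])/2,np.linalg.norm(a+d*s[0]-b-e*s[1])
E
cat > m.py <<'E'
from h import *
np.set_printoptions(precision=4,suppress=True)
rest={"top":[(78,92),(175,65),(210,195),(115,222)],"side":[(67,437),(165,345),(245,402),(155,497)]}
crop={"top":(305,180,6.667),"side":(285,240,5)}
for n in("top","side"):
    x,y,k=crop[n];o=np.array([0,300 if n=="side" else 0])
    P=np.array([onz(n,(np.array(p)-o+.5)/k+(x,y)-.5,.036)[:2] for p in rest[n]])
    print(n,"rest",P.mean(0),[np.round(np.linalg.norm(P[i]-P[i-1])*1e3) for i in range(4)],[np.degrees(np.arctan2(*(P[i]-P[i-1])[::-1])).round(1) for i in range(4)])
    im=cv2.imread(f"pics/{n}0.png").astype(int);b,r=im[...,0],im[...,2]
    def comp(m,seed,R):
        yy,xx=np.mgrid[:384,:512];m=m&(np.hypot(xx-seed[0],yy-seed[1])<R)
        k,l,st,c=cv2.connectedComponentsWithStats(m.astype(np.uint8));i=1+st[1:,4].argmax();return l==i,c[i],st[i,4]
    def quad(m,z):  # metric pts of contour -> minAreaRect
        cs=max(cv2.findContours(m.astype(np.uint8),cv2.RETR_EXTERNAL,cv2.CHAIN_APPROX_NONE)[0],key=len)[:,0]
        W=np.array([onz(n,p,z)[:2] for p in cs]);return cv2.minAreaRect((W*1000).astype(np.float32))
    sd={"top":(201,200),"side":(221,155)}[n]
    m,c,a=comp((im.min(2)>185),sd,60);print(" lid",quad(m,.085),a)
    pl={"top":(200,198),"side":(219,153)}[n]
    g=im.min(2);m,c,a=comp((g>120)&(g<185),pl,11 if n=="top" else 18);print(" plate",quad(m,.085),onz(n,c,.085),a)
    m,c,a=comp(im.min(2)<60 if 0 else im.max(2)<110,pl,5 if n=='top' else 8);print(" slot",c,onz(n,c,.085),a)
    st={"top":(327,201),"side":(317,259)}[n]
    m,c,a=comp((r-b<45)&(im.min(2)>80),st,12);print(" stud",c,onz(n,c,.06),quad(m,.07),a)
E
python3 m.py
```

```text
top rest [ 0.5399 -0.2354] [np.float64(76.0), np.float64(57.0), np.float64(76.0), np.float64(56.0)] [np.float64(14.9), np.float64(-74.5), np.float64(-166.2), np.float64(105.7)]
 lid ((547.152587890625, 233.55311584472656), (143.62277221679688, 173.34231567382812), 70.10863494873047) 1226
 plate ((541.8866577148438, 235.40335083007812), (69.98051452636719, 66.0257568359375), 72.19815826416016) [0.5446 0.2327 0.085 ] 252
 slot [200.5 199. ] [0.5441 0.2316 0.085 ] 16
 stud [326.8913 200.6304] [ 0.5393 -0.2338  0.06  ] ((538.0145263671875, -231.6007080078125), (28.4111385345459, 26.338022232055664), 44.525299072265625) 46
side rest [ 0.5398 -0.2362] [np.float64(52.0), np.float64(80.0), np.float64(51.0), np.float64(76.0)] [np.float64(103.7), np.float64(10.7), np.float64(-80.1), np.float64(-168.1)]
 lid ((546.2501220703125, 232.0670928955078), (141.98468017578125, 173.34039306640625), 69.95726013183594) 1016
 plate ((546.4466552734375, 233.28262329101562), (69.06686401367188, 75.07880401611328), 69.8104476928711) [0.5453 0.2331 0.085 ] 242
 slot [218.5385 153.3846] [0.5416 0.2306 0.085 ] 13
 stud [317.9926 258.8741] [ 0.538 -0.24   0.06 ] ((530.8785400390625, -242.88592529296875), (55.80031204223633, 25.021480560302734), 42.6623420715332) 135
```

```bash
cat > sl.py <<'E'
from h import *
import sys
np.set_printoptions(precision=4,suppress=True)
def sl(n,im,pl,th=-20):
    a=np.radians(th);ux=np.array([np.cos(a),np.sin(a)]);uy=np.array([-ux[1],ux[0]])
    g=im.astype(float).mean(2);C=np.array([.5467,.2328])
    yy,xx=np.mgrid[int(pl[1])-16:int(pl[1])+17,int(pl[0])-24:int(pl[0])+25]
    W=np.array([onz(n,p,.085)[:2] for p in zip(xx.ravel(),yy.ravel())])-C
    U=np.c_[W@ux,W@uy]*1e3;G=g[yy.ravel(),xx.ravel()]
    o=(abs(U[:,0])<48)&(abs(U[:,1])<44);w=np.clip(235-G,0,60)*o  # opening: anything darker than the lid
    print(n,"opening off(hx,hy mm)",(w[:,None]*U).sum(0)/w.sum(),"lid level",np.percentile(G[o],95))
    lev=np.median(G[(abs(U)<25).all(1)]);c=np.zeros(2)
    for _ in range(8):
        s=(abs(U[:,0]-c[0])<23)&(abs(U[:,1]-c[1])<13.5);w=np.clip(lev-8-G,0,None)*s;c=(w[:,None]*U).sum(0)/w.sum()
    print("  plate lev",lev,"slot off",c,"world",C+(ux*c[0]+uy*c[1])/1e3)
if __name__=="__main__":
    sl("top",cv2.imread("pics/top0.png"),(200,198));sl("side",cv2.imread("pics/side0.png"),(219,153))
E
python3 sl.py
```

```text
top opening off(hx,hy mm) [0.8151 0.8245] lid level 221.0
  plate lev 163.0 slot off [-1.9498 -2.1121] world [0.5441 0.2315]
side opening off(hx,hy mm) [ 0.2411 -0.6461] lid level 217.4
  plate lev 157.0 slot off [-1.9856 -3.3651] world [0.5437 0.2303]
```

```bash
cat > go.py <<'E'
import sys,numpy as np
from scipy.spatial.transform import Rotation as Ro
from workcell import status
o=status.get_obs();R=Ro.from_euler('xyz',o['tcp_rot'],degrees=True).as_matrix()
t=np.array([float(v) for v in sys.argv[1:4]])/1e3
d=R.T@(t-o['ee_pos'])*1e3
jy=np.degrees(np.arctan2(R[1,1],R[0,1]));turn=(jy-float(sys.argv[4])+180)%360-180
print("t",round(o['time'],2),"pos",np.round(o['ee_pos']*1e3,1),"jaw",round(jy,1),"tilt",np.round(R[:,0],3),"q",np.round(o['q'],1),"F",np.round(o['wrist_force'],1),"op",round(o['opening']*1e3,1))
print("shift",np.round(d,1),"turn",round(turn,1))
E
python3 go.py 540 -236 160 103.5
```

```text
t 0.1 pos [234.6 497.2 230.7] jaw 64.7 tilt [-0.    -0.001 -1.   ] q [64.7  5.  10.  95.1 -0.  90. ] F [ 0.2 -1.  -0.2] op 85.5
shift [  71.3 -532.8  589.1] turn -38.8
```

```bash
python3 -m jog '-25 0 10 0; -40 -30 40 -3; -40 -70 80 -6; -40 -112 124 -9; -40 -154 170 -12; -40 -196 217 -15; -40 -238 263 -18; -40 -280 310 -21' 0.5 60; python3 go.py 540 -236 100 103.5
```

```text
time: 1.1
ee_pos: [0.3955, 0.1108, 0.2712]
tcp_rot: [23.9, 90.0, 19.8]
wrist_force: [0.8, 0.5, 0.3]
opening: 0.0427
t 1.1 pos [395.5 110.8 271.2] jaw 85.9 tilt [ 0.  0. -1.] q [ 15.6 -12.8  -2.2 100.6   0.   19.8] F [0.8 0.5 0.3] op 42.7
shift [ 171.2 -335.5  169.1] turn -17.6
```

```bash
python3 -m jog '30 -56 28 -3; 60 -112 56 -6; 90 -168 84 -9; 120 -224 112 -12; 145 -280 141 -15; 165 -325 164 -17; 171 -335.5 169 -17.6; 171 -335.5 169 -17.6'; python3 go.py 540 -236 43 103.5; python3 - <<'E'
from workcell import camera
import cv2,numpy as np
t=camera("top")["color"][...,::-1];s=camera("side")["color"][...,::-1]
def cr(i,x,y,w,h,W=400,H=300): return cv2.resize(i[y:y+h,x:x+w],(W,H),interpolation=cv2.INTER_CUBIC)
cv2.imwrite("pics/c2.png",np.hstack([cr(t,295,170,80,60),cr(s,260,180,120,90)]))
E
```

```text
time: 2.1
ee_pos: [0.5382, -0.236, 0.0976]
tcp_rot: [145.6, 89.8, 158.8]
wrist_force: [-0.9, 0.7, 0.0]
opening: 0.0426
t 2.1 pos [ 538.2 -236.    97.6] jaw 103.2 tilt [-0.004  0.001 -1.   ] q [-23.7   9.8   0.6  81.   -0.  -36.9] F [-0.9  0.7  0. ] op 42.6
shift [54.6 -0.5  2. ] turn -0.3
```

View pics/c2.png

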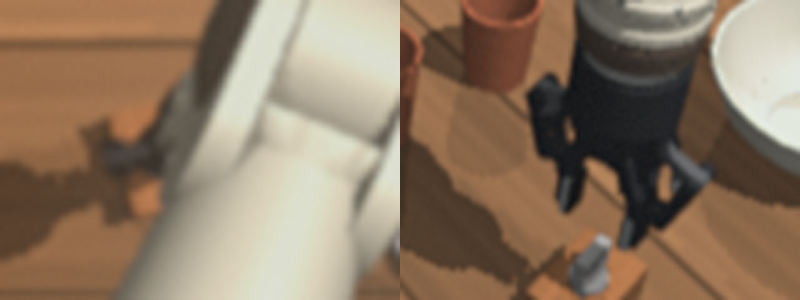

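The gripper stands above the stud with the fingers either side of the wing at (600,250) in the side crop. Next is the descent.

```bash
python3 -m jog '14 0 0.5 -0.3; 28 0 0.5 -0.3; 42 0 0.5 -0.3; 53 0 0.5 -0.3; 53 0 0.5 -0.3; 53 0 0.5 -0.3; 53 0 0.5 -0.3; 53 0 0.5 -0.3'; python3 -m jog '0 0 0 0; 0 0 0 0; 0 0 0 0; 0 0 0 0; 0 0 0 0; 0 0 0 0; 0 0 0 0; 0 0 0 0' 0 60; python3 go.py 540 -236 43 103.5
```

```text
time: 3.2
ee_pos: [0.5396, -0.2344, 0.0477]
tcp_rot: [-36.1, 90.0, -22.5]
wrist_force: [-0.2, 0.1, -0.0]
opening: 0.0429
time: 4.2
ee_pos: [0.5395, -0.2344, 0.0475]
tcp_rot: [-40.4, 90.0, -26.7]
wrist_force: [-0.2, 0.1, 4.9]
opening: 0.0105
t 4.2 pos [ 539.5 -234.4   47.5] jaw 103.6 tilt [ 0. -0. -1.] q [-23.5  10.6  -4.1  75.3  -0.  -37.1] F [-0.2  0.1  4.9] op 10.5
shift [ 4.5 -1.7  0.1] turn 0.1
```

```bash
python3 -m jog '0 0 0 0; 0 0 0 0; 2 0 0 0; 4 0 0 0; 5 0 0 0; 5 0 0 0; 5 0 0 0; 5 0 0 0' 0.35 60; python3 -m jog '0 0 0 0; 0 0 0 0; 0 0 0 0; 0 0 0 0; 0 0 0 0; 0 0 0 0; 0 0 0 0; 0 0 0 0' 0 80; python3 go.py 540 -236 43 103.5
```

```text
time: 5.2
ee_pos: [0.5394, -0.2343, 0.0424]
tcp_rot: [-24.2, 90.0, -10.5]
wrist_force: [-0.6, 0.5, 0.7]
opening: 0.0298
time: 6.2
ee_pos: [0.5395, -0.2344, 0.0425]
tcp_rot: [-42.9, 90.0, -29.2]
wrist_force: [-0.3, -0.0, 5.6]
opening: 0.0106
t 6.2 pos [ 539.5 -234.4   42.5] jaw 103.6 tilt [ 0. -0. -1.] q [-23.5  10.7  -4.5  74.8  -0.  -37.1] F [-0.3 -0.   5.6] op 10.6
shift [-0.5 -1.7  0.1] turn 0.1
```

```bash
python3 -m jog '-12 0 0 0; -30 0 0 0; -55 0 0 0; -85 0 0 0; -115 0 0 0; -140 0 0 0; -140 0 0 0; -140 0 0 0'; python3 go.py 544 231 170 70; python3 - <<'E'
from workcell import camera
import cv2,numpy as np
t=camera("top")["color"][...,::-1];s=camera("side")["color"][...,::-1]
cv2.imwrite("pics/t3.png",t);cv2.imwrite("pics/s3.png",s)
def cr(i,x,y,w,h,W=400,H=300): return cv2.resize(i[y:y+h,x:x+w],(W,H),interpolation=cv2.INTER_CUBIC)
cv2.imwrite("pics/c3.png",np.hstack([cr(t,285,170,80,60),cr(s,260,180,120,90)]))
E
```

```text
time: 7.2
ee_pos: [0.5391, -0.2342, 0.1816]
tcp_rot: [143.7, 90.0, 157.3]
wrist_force: [1.0, 0.3, -2.2]
opening: 0.0103
t 7.2 pos [ 539.1 -234.2  181.6] jaw 103.6 tilt [-0.001  0.    -1.   ] q [-23.5   9.5   9.6  90.1  -0.  -37.1] F [ 1.   0.3 -2.2] op 10.3
shift [ 11.7 450.9 114.5] turn 33.6
```

View pics/c3.png

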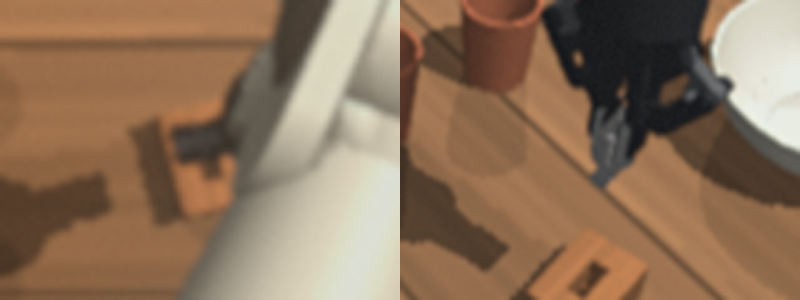

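The side crop shows the stud upright in the fingers and the empty slot in the rest. I'll transfer it to above the housing.

```bash
python3 -m jog '0 20 5 2; 0 65 16 6; 0 120 30 10; 0 175 44 14; 0 230 58 18; 0 285 72 22; 0 335 85 26; 0 380 97 29'; python3 -m jog '0 30 8 2; 0 55 14 4; 6 71 17.5 4.6; 12 71 17.5 4.6; 12 71 17.5 4.6; 12 71 17.5 4.6; 12 71 17.5 4.6; 12 71 17.5 4.6';  python3 go.py 544 231 122 70; python3 - <<'E'
from workcell import camera
import cv2,numpy as np
t=camera("top")["color"][...,::-1];s=camera("side")["color"][...,::-1]
cv2.imwrite("pics/t4.png",t);cv2.imwrite("pics/s4.png",s)
def cr(i,x,y,w,h,W=400,H=300): return cv2.resize(i[y:y+h,x:x+w],(W,H),interpolation=cv2.INTER_CUBIC)
cv2.imwrite("pics/c4.png",np.hstack([cr(t,165,165,80,60),cr(s,180,100,80,60)]))
E
```

```text
time: 8.3
ee_pos: [0.5433, 0.1597, 0.1813]
tcp_rot: [-148.5, 89.9, -163.9]
wrist_force: [1.1, -0.7, -0.6]
opening: 0.0107
time: 9.3
ee_pos: [0.5797, 0.2214, 0.1707]
tcp_rot: [41.4, 90.0, 21.4]
wrist_force: [0.3, -0.3, -1.1]
opening: 0.0104
t 9.3 pos [579.7 221.4 170.7] jaw 70.0 tilt [ 0.  0. -1.] q [20.9 13.9 13.5 89.5  0.  40.9] F [ 0.3 -0.3 -1.1] op 10.4
shift [ 48.6  -3.2 -36.8] turn 0.0
```

View pics/c4.png

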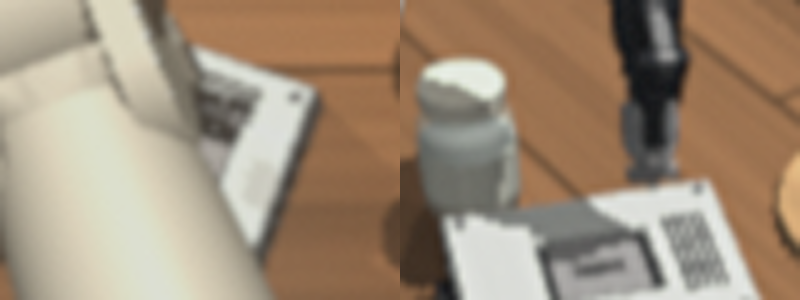

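```bash
python3 -m jog '0 -1 -8 0; 0 -2 -20 0; 10 -3 -32 0; 22 -3.2 -36.8 0; 34 -3.2 -36.8 0; 38 -3.2 -36.8 0; 38 -3.2 -36.8 0; 38 -3.2 -36.8 0';  python3 go.py 544 231 122 70; python3 - <<'E'
from workcell import camera,status
import cv2,numpy as np
from h import *
s=camera("side")["color"][...,::-1]
cv2.imwrite("pics/s5.png",s)
cv2.imwrite("pics/c5.png",cv2.resize(s[100:175,170:270],(800,600),interpolation=cv2.INTER_CUBIC))
p=status.get_obs()['ee_pos'];a=np.radians(-20)
X=[p+[0,0,-.0335],p+[0,0,-.0255],[.5439,.231,.085]]+[p+[sg*.0155*np.cos(a),sg*.0155*np.sin(a),-.0255] for sg in(1,-1)]
P=proj("side",X);print(P,"crop",(P+.5-[170,100])*8)
print(proj("side",[.5391,-.2342,.148]))
E
```

```text
time: 10.4
ee_pos: [0.5443, 0.2312, 0.1326]
tcp_rot: [38.3, 90.0, 18.3]
wrist_force: [0.5, -0.5, -0.5]
opening: 0.0103
t 10.4 pos [544.3 231.2 132.6] jaw 70.0 tilt [ 0.  0. -1.] q [23.   9.8  4.5 84.7 -0.  43. ] F [ 0.5 -0.5 -0.5] op 10.3
shift [10.6 -0.3 -0.2] turn 0.0
[[218.92241102 149.34026257]
 [218.77324981 147.26065993]
 [219.10602863 153.06018843]
 [223.66863525 146.52058563]
 [213.85128716 148.00475212]] crop [[395.37928813 398.72210058]
 [394.1859985  382.08527942]
 [396.84822904 428.48150745]
 [433.34908199 376.164685  ]
 [354.81029725 388.03801696]]
[[321.44550211 233.58534462]]
```

View pics/c5.png

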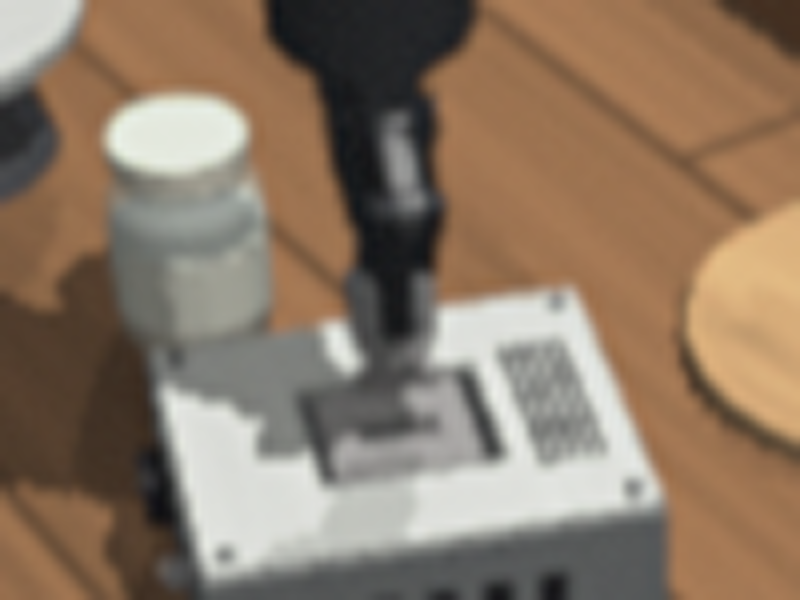

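Projected and seen positions agree: slot at crop (397,428), wing centre at about 394. I'll go down gently until just past the height where the bar would touch the plate.

```bash
python3 -m jog '6 -0.3 -0.2 0; 12 -0.3 -0.2 0; 17 -0.3 -0.2 0; 20 -0.3 -0.2 0; 21 -0.3 -0.2 0; 22 -0.3 -0.2 0; 22.5 -0.3 -0.2 0; 23 -0.3 -0.2 0';  python3 go.py 544 231 109 70
```

```text
time: 11.45
ee_pos: [0.5437, 0.231, 0.1094]
tcp_rot: [45.1, 90.0, 25.1]
wrist_force: [0.9, -0.1, -0.5]
opening: 0.0108
t 11.45 pos [543.7 231.  109.4] jaw 70.0 tilt [ 0.  0. -1.] q [23.   9.8  2.  82.1  0.  43. ] F [ 0.9 -0.1 -0.5] op 10.8
shift [0.4 0.1 0.3] turn 0.0
```

```bash
python3 -m jog '0.5 0 0 0; 1 0 0 0; 1.5 0 0 0; 2 0 0 0; 2 0 0 0; 2 0 0 0; 2 0 0 0; 2 0 0 0';  python3 go.py 544 231 105 70
```

```text
time: 12.45
ee_pos: [0.5437, 0.231, 0.1073]
tcp_rot: [70.1, 90.0, 50.1]
wrist_force: [0.3, 0.2, -1.1]
opening: 0.0108
t 12.45 pos [543.7 231.  107.3] jaw 70.0 tilt [ 0.  0. -1.] q [23.   9.9  1.8 81.9  0.  43. ] F [ 0.3  0.2 -1.1] op 10.8
shift [2.3 0.1 0.3] turn 0.0
```

```bash
python3 -m jog '0.5 0 0 0; 1 0 0 0; 1.5 0 0 0; 2 0 0 0; 2.5 0 0 0; 3 0 0 0; 3.5 0 0 0; 4 0 0 0';  python3 go.py 544 231 94 70
```

```text
time: 13.45
ee_pos: [0.5437, 0.231, 0.1033]
tcp_rot: [-40.3, 90.0, -60.2]
wrist_force: [0.5, 0.0, -1.6]
opening: 0.0104
t 13.45 pos [543.7 231.  103.3] jaw 70.0 tilt [ 0. -0. -1.] q [23.   9.9  1.4 81.5 -0.  43. ] F [ 0.5  0.  -1.6] op 10.4
shift [9.3 0.1 0.3] turn 0.0
```

```bash
python3 -m jog '1 0 0 0; 2 0 0 0; 3 0 0 0; 4 0 0 0; 5 0 0 0; 5.5 0 0 0; 6 0 0 0; 6 0 0 0';  python3 go.py 544 231 94 70
```

```text
time: 14.45
ee_pos: [0.5438, 0.2311, 0.0974]
tcp_rot: [42.7, 90.0, 22.7]
wrist_force: [-1.2, -0.5, 5.0]
opening: 0.011
t 14.45 pos [543.8 231.1  97.4] jaw 70.0 tilt [ 0.  0. -1.] q [23.  10.   0.8 80.8 -0.  43. ] F [-1.2 -0.5  5. ] op 11.0
shift [3.4 0.  0.2] turn 0.0
```

```bash
python3 -m jog '0.8 0 0 0; 1.6 0 0 0; 2.4 0 0 0; 3.2 0 0 0; 4 0 0 0; 4.3 0 0 0; 4.3 0 0 0; 4.3 0 0 0';  python3 go.py 544 231 94 70
```

```text
time: 15.45
ee_pos: [0.5438, 0.2311, 0.0934]
tcp_rot: [41.5, 90.0, 21.5]
wrist_force: [-2.6, -1.3, 7.9]
opening: 0.0103
t 15.45 pos [543.8 231.1  93.4] jaw 70.0 tilt [ 0.001  0.    -1.   ] q [23.  10.   0.4 80.4 -0.  43. ] F [-2.6 -1.3  7.9] op 10.3
shift [-0.6  0.   0.2] turn 0.0
```

```bash
python3 -m jog '0 0 0 4; 0 0 0 9; 0 0 0 14; 0 0 0 19; 0 0 0 24; 0 0 0 28; 0 0 0 30; 0 0 0 30';  python3 go.py 543.8 231.1 93.4 -20
```

```text
time: 16.45
ee_pos: [0.5442, 0.2313, 0.0936]
tcp_rot: [75.9, 89.9, 25.9]
wrist_force: [-0.3, -0.1, 7.4]
opening: 0.0106
t 16.45 pos [544.2 231.3  93.6] jaw 40.0 tilt [ 0.001  0.001 -1.   ] q [23.  10.   0.4 80.3  0.  73. ] F [-0.3 -0.1  7.4] op 10.6
shift [ 0.2 -0.4 -0.1] turn 60.0
```

```bash
python3 -m jog '0 0 0 8; 0 0 0 16; 0 0 0 24; 0 0 0 32; 0 0 0 40; 0 0 0 48; 0 0 0 56; 0 0 0 60';  python3 -c "
from workcell import status;o=status.get_obs();print(o['torque'],o['wrist_force'])"; python3 go.py 543.8 231.1 97 -20
```

```text
time: 17.45
ee_pos: [0.5442, 0.2313, 0.0936]
tcp_rot: [133.8, 89.9, 23.7]
wrist_force: [-0.3, 0.5, 7.3]
opening: 0.0109
[-0.01484468 -0.00158113  0.01855725] [-0.28360435  0.47798114  7.29149367]
t 17.45 pos [544.2 231.3  93.6] jaw -20.1 tilt [ 0.002  0.001 -1.   ] q [ 23.   10.    0.4  80.3   0.  133.2] F [-0.3  0.5  7.3] op 10.9
shift [-3.4 -0.3  0.3] turn -0.1
```

```bash
python3 -m jog '-0.5 0 0 0; -1 0 0 0; -1.5 0 0 0; -2 0 0 0; -2.5 0 0 0; -3 0 0 0; -3.3 0 0 0; -3.3 0 0 0';  python3 go.py 543.8 231.1 97 -20
```

```text
time: 18.45
ee_pos: [0.5442, 0.2313, 0.0966]
tcp_rot: [133.4, 89.9, 23.5]
wrist_force: [-0.1, 0.5, 5.8]
opening: 0.0105
t 18.45 pos [544.2 231.3  96.6] jaw -20.0 tilt [ 0.001  0.001 -1.   ] q [ 23.   10.    0.7  80.7   0.  133. ] F [-0.1  0.5  5.8] op 10.5
shift [-0.4 -0.3  0.3] turn 0.0
```

Force is still 5.8 N, so the bar hasn't reached the notch top. I'll rise another 1.5 mm.

```bash
python3 -m jog '-0.3 0 0 0; -0.6 0 0 0; -0.9 0 0 0; -1.2 0 0 0; -1.5 0 0 0; -1.5 0 0 0; -1.5 0 0 0; -1.5 0 0 0';  python3 go.py 543.8 231.1 97 -20
```

```text
time: 19.45
ee_pos: [0.5439, 0.2312, 0.0971]
tcp_rot: [173.8, 90.0, 63.8]
wrist_force: [5.6, 2.2, -2.2]
opening: 0.0104
t 19.45 pos [543.9 231.2  97.1] jaw -20.0 tilt [ 0.  0. -1.] q [ 23.   10.    0.8  80.8   0.  133. ] F [ 5.6  2.2 -2.2] op 10.4
shift [ 0.1 -0.1  0.1] turn 0.0
```

The stud is caught: TCP at 97.1 mm, as expected when locked, and the pull is resisted. Releasing now.

```bash
python3 -m jog '0.3 0 0 0; 0.3 0 0 0; 0.3 0 0 0; 0.3 0 0 0; 0.3 0 0 0; 0.3 0 0 0; 0.3 0 0 0; 0.3 0 0 0' 0.5; python3 -m jog '-10 0 0 0; -30 0 0 0; -60 0 0 0; -90 0 0 0; -120 0 0 0; -150 0 0 0; -150 0 0 0; -150 0 0 0';  python3 go.py 300 150 260 -20
```

```text
time: 20.45
ee_pos: [0.5437, 0.231, 0.0975]
tcp_rot: [-60.2, 90.0, -170.2]
wrist_force: [-0.8, 0.5, -0.1]
opening: 0.0427
time: 21.45
ee_pos: [0.5436, 0.231, 0.2472]
tcp_rot: [-43.1, 90.0, -153.0]
wrist_force: [-0.7, 1.0, -0.6]
opening: 0.0429
t 21.45 pos [543.6 231.  247.2] jaw -20.0 tilt [-0. -0. -1.] q [ 23.   11.2  18.8  97.6  -0.  133. ] F [-0.7  1.  -0.6] op 42.9
shift [ -12.8 -201.4  159.3] turn 0.0
```

```bash
python3 -m jog '0 -25 20 0; -5 -55 44 0; -10 -85 67 0; -12 -115 91 0; -12 -145 115 0; -12 -175 138 0; -12 -190 150 0; -12 -190 150 0'; python3 - <<'E'
from workcell import camera
import cv2,numpy as np
t=camera("top")["color"][...,::-1];s=camera("side")["color"][...,::-1]
cv2.imwrite("pics/t6.png",t);cv2.imwrite("pics/s6.png",s)
def cr(i,x,y,w,h,W=400,H=300): return cv2.resize(i[y:y+h,x:x+w],(W,H),interpolation=cv2.INTER_CUBIC)
cv2.imwrite("pics/c6.png",np.vstack([np.hstack([cr(t,160,165,80,60),cr(s,180,115,80,60)]),np.hstack([cr(t,0,0,512,384),cr(s,0,0,512,384)])]))
E
```

```text
time: 22.45
ee_pos: [0.3131, 0.1546, 0.2591]
tcp_rot: [139.5, 90.0, 29.6]
wrist_force: [0.3, 0.1, 0.4]
opening: 0.0426
```

View pics/c6.png

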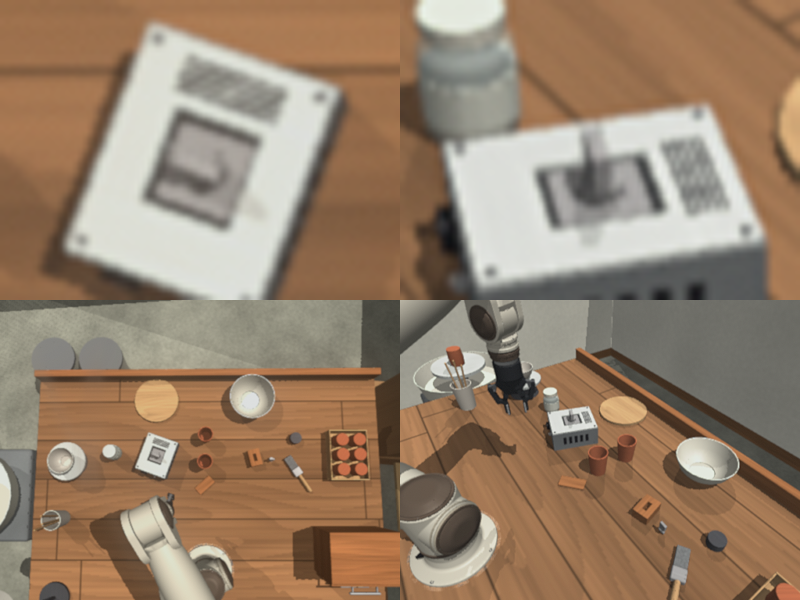

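The stud stands upright in the receptacle (side crop (595,165)), with its wing across the slot direction. The small stud, cups, jar and tools are where they were.

```bash
python3 -c "
from workcell import bot;print(bot.job_done())"
```

```text
the job is handed in; nothing more can be done
None
```

The larger stud is locked in the receptacle, upright with its wing across the slot, and I handed the job in at about 22.5 s of the 67 s allowed.

- **Insertion:** I gripped the stud by its wing, lifted it from the rest and lowered it into the slot. The slot position came from the camera images, about 2.5 mm off the opening's centre in x and 2.8 mm in y. The foot went in first time, so no searching was needed.
- **Press and turn:** I pressed it down to about 25.5 mm, where the wrist read roughly 8 N upward, and turned it 90° clockwise.
- **Catch check:** On lifting, it stopped with the TCP at 97.1 mm, against 97 mm expected for the locked height. The force changed from 5.8 N of spring push to a slight resisting pull. It stayed in place when released.
- **Forces:** The highest wrist force read at the end of any move was about 8 N; I had no readings during the moves.
- **Last pictures:** They show the stud upright with its wing across the slot. The cups, jar, tools and smaller stud look unmoved by eye, and the arm is clear of everything.

- **Regrip:** My first grip was about 5 mm too high, so I gripped again lower before lifting.
- **Opening reading:** The gripper read 10.5 mm on the 12 mm wing; I did not find out why.
- **Not measured:** I did not measure the final wing height or angle from the images.

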